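# Blue-check a spindle taper: wring the test plug home, knock it out with the drift

### The arm

A 6-joint arm with a two-finger parallel gripper is mounted at the origin on the work surface. World frame = base frame: x ahead of the robot, y to its left, z up, the work surface at z = 0. Lengths are in m, angles in degrees, forces in N, time in s.
With the tool pointing down it reaches from about 0.325 to 0.9 m from the base axis. Payload 6.1 kg.
Tool frame: the origin (TCP) lies at the very end of the fingers, on their centre line; the grasp point (between the pads) lies 19 mm behind it; z points along the fingers, y is the line along which they close (so a half turn about z gives the same grasp; the last joint's range is limited). The gripper opens to 87 mm and grips with 3 to 60 N. Pads are 19 mm wide; open, the fingers measure 117 mm over their backs; the gripper's body (75 mm by 190 mm) begins 51 mm behind the grasp point.
Start: joints at [61.53, 12.628, 87.462, -0, 79.91, -7.225], TCP at [0.226, 0.583, 0.223] pointing down, gripper open.
Joint ranges: [-170.65, 170.65], [-52.31, 119.04], [5.05, 147.46], [-71.25, 251.25], [11.57, 151.72], [-153.62, 153.62]. Speed limits (degrees/s): [147.25, 147.25, 172.46, 180, 180, 180].

### API

Orientations are given as a 3x3 rotation matrix whose columns are the frame's x, y, z axes.
In Python, from plant import robot, viewer, order gives the robot as it stands. The module is installed in compiled form; this text tells all that it offers.
- The arm moves only by the shell command python3 -m creep 'ROWS'. ROWS is JSON, one flat list of numbers, 7 for each row, row after row: the shift along the tool's x, y, z in m, then the turn, a rotation vector about the tool's x, y, z in degrees, then the finger opening in m, from 0 to 0.087. A call has 1 to 12 rows; each row shifts and turns the commanded pose from where the row before left it, along the tool's axes as they then stand; what a row does not reach is not made up. A row lasts 1/10 s, in which the tool goes at most 50 mm and 8.59 degrees, less where a joint would pass 70% of its speed; a pose out of reach is approached as far as the arm can. A call with a gripper value outside its range is refused whole. The fingers move at their own pace and stop on an object; the grip force is fixed at half the most. Time passes only in rows, so rows that do not move let the fingers close. It gives the time, the measured TCP pose, the force, the opening and the grip force at its end, in the units of the state.
- robot.observe(): the state, without advancing time (a new reading comes with each control period).
- viewer.grab_frame(name): name is "scene" or "top"; returns a dict with "img" (420x560x3 uint8, red, green, blue), "fx", "fy", "cx", "cy" (pixels), "R" (3x3) and "t" (3): a world point X has camera coordinates R X + t. Camera axes: x right, y down, z forward; pixel columns grow to the right and rows downward; lengths in m; the calibration is good to about 2 mm. A picture is of the moment at which its call begins. There is no depth.
- order.job_done(): hands the job in; it is judged then, once.
The state is a dict: "t": time; "joints": joint angles; "dq": joint speeds; "joint_torque": joint torques, N m; "tool_pos": TCP position; "tool_rot": TCP orientation; "contact_force": force on the tool from outside, world axes, zero at the start; "moment": the same for the moment, N m; "gripper_width": opening from 0.0 (shut) to 1.0 (fully open); "grip_force": force on a finger pad.
Only numpy, scipy, OpenCV 4.12 (cv2) and the standard library are available. Lean on these libraries where they do the work, as an engineer would, in place of code of your own. Each camera call takes 0.05 s, during which the arm holds its last target. There are 200 camera calls.

### The job

Check the taper of the upright sanding spindle with the blued test plug: take the plug from its wooden stand, set its tang in line with the spindle's slot and wring it firmly home with a twisting push, never leaning on it hard (a straight shove would take too much force), and let go so that it holds by itself. Then push the drift, level and edge up, in through the slot under the plug until the plug lifts free of the taper, and draw the drift out again. Put the plug back upright in a hole of the stand and the drift flat on the green mat, and leave the other things on the bench alone.

Things in the scene. Friction and masses are not known exactly. Their poses are not given: they have to be found in the camera images.
- spindle: Fixed, locked upright steel spindle nose on a green round flange (124 mm across, 16 mm high; bearing cap 80 mm across, up to 34 mm height). Origin on its axis at bench level, z up. Nose 48 mm across, its mouth at 122 mm height. Steel on steel holds a plug wrung into it: some 25 to 45 N upward, or the drift, frees it.
- nose (a joint): How far (m) the spindle nose has been pushed down against its preloaded thrust spring: 0 at rest, gives way from 24 N (the plug's weight included); 0.5 mm (29 N) overloads the bearing.
- slot (a point): Middle of the slot's floor, on the spindle's axis, 44 mm above the bench; axes those of the spindle. The slot passes right through the nose along y, 12 mm wide (x) and 32 mm high (44 to 76 mm above the bench).
- mouth (a point): Centre of the socket's mouth, 122 mm above the bench. The round socket narrows 1:5 from 28 mm across here to 18.8 mm at 46 mm below, where it opens into the slot; its wall gives slightly. A tang more than 0.25 rad out of line with the slot lands on the slot's shoulders there, 46 mm below the mouth.
- plug_grip (a point): Centre of the dark handle of the test plug (loose steel, 0.4 kg, upright). Handle: 20 mm (x, between two flats: grip it here) x 30 mm (y) x 50 mm high, yellow band. Collar 36 mm across, underside 39 mm below this point; blue shank 28 mm across, tapering 1:5. At first touch in the taper this point is 47 mm above the mouth; wrung home 43 to 44 mm (44.1 or lower counts), the red line at the mouth.
- plug_tang (a point): End of the plug's flat tang, 107 mm below plug_grip: 8 mm thick (x), 16 mm wide (y), so the plug's y must lie along the slot (either way round), with 0.2 rad of play. Straight down it takes over 30 N to get home; 12 to 18 N with twists of 0.1 to 0.15 rad to and fro will do. 29 N is too much for the spindle.
- hole0 (a point): Centre of the stand's hole at its -y end, at the top face, 82 mm above the bench; axes those of the stand, a fixed light-wood rack (75 x 215 mm) with three 32 mm holes in a row along its y. The plug hangs by its collar in one of the end holes (plug_grip 39 mm above the face), a brown sanding bobbin in the other.
- hole1 (a point): The same for the stand's middle hole, empty at the start, 70 mm from its neighbours.
- hole2 (a point): The same for the hole at the stand's +y end.
- drift_grip (a point): Centre of the blue handle of the drift, a loose wedge of 0.17 kg lying on its level underside, edge up. Handle 24 mm (x) x 65 mm (y) x 32 mm high; this point is 16 mm above the underside. The greased steel blade runs 95 mm to +y from the handle's front, 7 mm thick (x); its top slopes from 8 mm high at the tip to 27 mm at the handle.
- drift_tip (a point): Lower edge of the blade's tip, 127.5 mm ahead (+y) of drift_grip and 16 mm below it. The blade fits the slot from either side. With the plug home it begins to bear on the tang when the tip is about 25 mm past the spindle's axis; the taper lets go at about 40 mm and the plug stands clear of it at 55 to 60 mm. Driving takes 10 to 25 N.
- mat: Green mat fixed on the bench, 100 mm (x) x 200 mm (y), 3 mm thick, origin under its centre. The drift lies on it at the start.
- bobbin: Worn brown sanding bobbin in the stand (bystander), 42 mm across, top 61 mm above the stand. Origin at the end of its tang.
- tube0: Black bamboo tube standing on the bench (bystander), 52 mm across, 105 mm high; origin under its centre.
- tube1: Black bamboo tube (bystander), 42 mm across, 75 mm high; origin under its centre.
- tube2: Black bamboo tube (bystander), 60 mm across, 60 mm high; origin under its centre.
- oilcan: Yellow oil bottle with a red cap (bystander), 40 mm across, 100 mm high; origin under its centre.
- brush: Hand brush lying on the bench (bystander).
- tin_lid: Round dark tin (bystander), 66 mm across, 12 mm high; origin under its centre.
There are look-alikes about, which are no part of the job. Several things look just like the part that bears hole0: the one meant starts farthest from the robot's base.

How it is judged:
By the outcome, as a careful person would: the job done as asked, in the order asked, and still so for the second after the job is handed in, with the robot touching nothing.
It also fails if it takes over 72 s, if anything falls off the work surface, if the arm or the gripper's body presses on something with over 40 N, if the wrist force passes 120 N, or if a joint passes its speed limit or range.

## Working session

There is one attempt and no reset: what is moved stays moved. The work goes in short steps, Python scripts to look and compute and a shell command to move; the robot and the scene stay as the last step left them, time stands still between calls to the robot, and variables do not carry over. Pictures are saved under pics/ and viewed, at most 10 in all, crops included, and the job is handed in when it is done.

```bash
mkdir -p pics; cat > h.py <<'E'
import numpy as np, cv2
from plant import robot, viewer, order
def grab(n):
    f=viewer.grab_frame(n); return f
def ray(f,u,v):
    R=np.array(f["R"]);t=np.array(f["t"]);c=-R.T@t
    d=R.T@np.array([(u-f["cx"])/f["fx"],(v-f["cy"])/f["fy"],1]); return c,d
def at(f,u,v,z):
    c,d=ray(f,u,v); return c+d*(z-c[2])/d[2]
def proj(f,X):
    p=np.array(f["R"])@np.array(X,float)+np.array(f["t"]); return np.array([f["fx"]*p[0]/p[2]+f["cx"],f["fy"]*p[1]/p[2]+f["cy"]])
def save(f,name,crop=None,s=1):
    im=f["img"][:,:,::-1]
    if crop: a,b,c,d=crop; im=im[b:d,a:c]
    cv2.imwrite("pics/"+name,cv2.resize(im,None,fx=s,fy=s,interpolation=cv2.INTER_CUBIC))
E
python3 - <<'E'
from h import *
import pickle
for n in("top","scene"):
    f=grab(n); pickle.dump(f,open(n+".pkl","wb")); save(f,n+"0.png",None,1.42); c,d=ray(f,280,210); print(n,c,d,f["fx"])
s=robot.observe(); print(s["t"],s["tool_pos"],s["tool_rot"],s["contact_force"])
E
```

```text
top [ 0.27343722 -0.04364175  1.52838659] [ 1.52008551e-01 -8.05213922e-04 -9.88453461e-01] 528.2944796509746
scene [1.77912708 0.10641728 1.03308018] [-0.79787358 -0.05785938 -0.60052784] 544.0395394199572
0.1 [0.22621156 0.58202183 0.22153457] [[-9.32044392e-01  3.62343161e-01 -8.27199628e-04]
 [ 3.62344050e-01  9.32043085e-01 -1.57375951e-03]
 [ 2.00744698e-04 -1.76654459e-03 -9.99998420e-01]] [ 0.51385634 -0.9839651  -0.00552809]
```

View pics/top0.png

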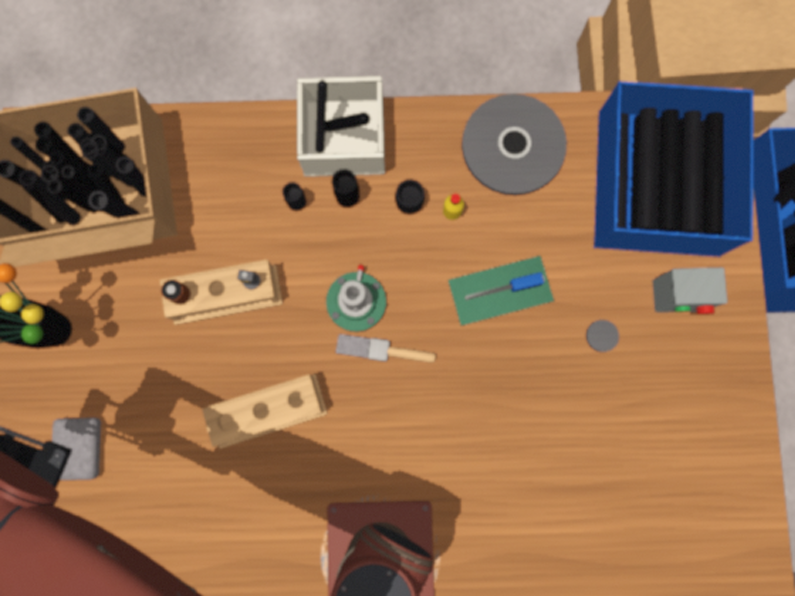

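View pics/scene0.png

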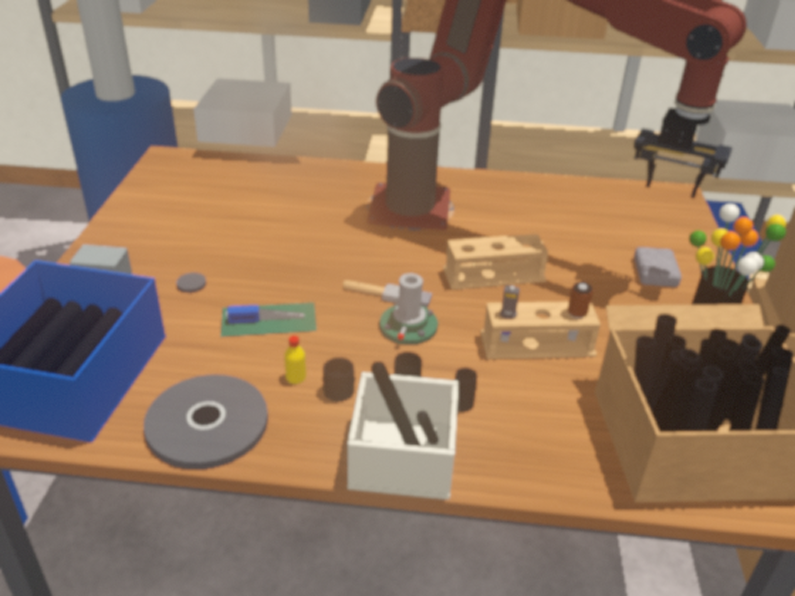

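Two stands look alike: the far one at (220,290) and the near one at (265,410) in the enlarged top view. The far one is farthest from the base and holds the plug at (248,278) and the bobbin at (175,290), so it is the one meant. I'll confirm that in one crop, together with the spindle and the drift.

```bash
python3 - <<'E'
from h import *
import pickle
T=pickle.load(open("top.pkl","rb"));S=pickle.load(open("scene.pkl","rb"))
def c(f,x,y,w,h,s): return cv2.resize(np.ascontiguousarray(f["img"][y:y+h,x:x+w,::-1]),(w*s,h*s),interpolation=cv2.INTER_CUBIC)
a=c(T,110,178,165,60,4)   # 660x240
b=c(T,312,178,85,55,4)  #340x220
d=c(S,262,188,64,55,5)   #320x275
o=np.zeros((520,700,3),np.uint8);o[:240,:660]=a;o[245:465,:340]=b;o[245:520,350:670]=d
cv2.imwrite("pics/crop1.png",o)
E
```

```text
(no output)
```

View pics/crop1.png

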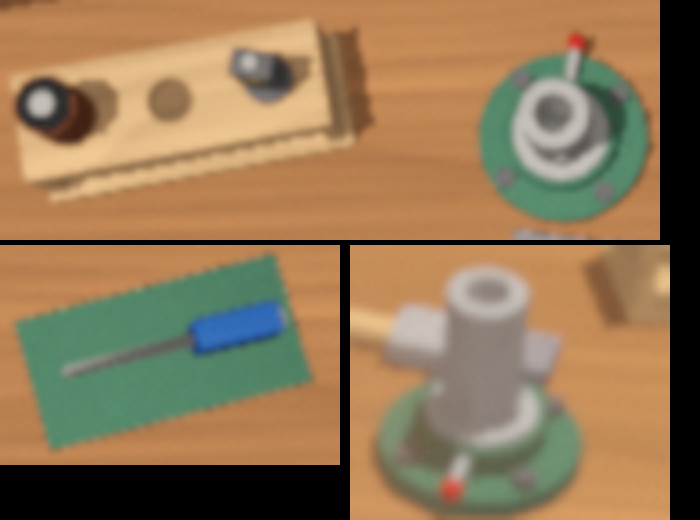

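```bash
python3 - <<'E'
from h import *
import pickle
T=pickle.load(open("top.pkl","rb"));S=pickle.load(open("scene.pkl","rb"))
A=lambda u,v,z:at(T,110+u/4,178+v/4,z)[:2].round(4)
B=lambda u,v,z:at(T,312+u/4,178+v/4-245/4,z)[:2].round(4)
B=lambda u,v,z:at(T,312+u/4,178+(v)/4,z)[:2].round(4)
ang=lambda a,b:np.degrees(np.arctan2(*(b-a)[::-1])).round(1)
c=[A(*p,.082) for p in((10,75),(315,18),(335,127),(27,183))];print("stand",np.mean(c,0),"ang",ang(c[1],c[0]),ang(c[2],c[3]),"hole1",A(169,100,.082))
print("plug",A(252,62,.146),"bobbin",A(42,102,.143))
print("mouth",A(557,112,.122),"flange",A(564,137,.016))
b=[A(*p,.022) for p in((520,78),(620,92),(505,178),(605,192))];print("bolts",np.mean(b,0),[ang(b[2],b[1])-45,ang(b[0],b[3])+45, ang(b[1],b[0]),ang(b[2],b[0])],"lever",ang(A(564,137,.016),A(576,42,.03)))
print("mat",np.mean([B(*p,.003) for p in((17,77),(272,8),(313,135),(52,204))],0))
h=B(237,83,.035);t=B(65,128,.009);print("drift",h,t,ang(h,t),np.linalg.norm(h-t))
def c(f,x,y,w,h,s): return cv2.resize(np.ascontiguousarray(f["img"][y:y+h,x:x+w,::-1]),(w*s,h*s),interpolation=cv2.INTER_CUBIC)
o=np.hstack([c(T,160,183,32,28,12),c(S,340,193,32,28,12)]);cv2.imwrite("pics/crop2.png",o)
E
```

```text
stand [0.5244 0.3083] ang 99.3 99.0 hole1 [0.5248 0.3103]
plug [0.5379 0.2395] bobbin [0.5151 0.3804]
mouth [0.5028 0.0379] flange [0.5016 0.0393]
bolts [0.502325 0.04    ] [np.float64(-99.2), np.float64(-99.69999999999999), np.float64(80.5), np.float64(-9.2)] lever -9.0
mat [ 0.519025 -0.25815 ]
drift [ 0.5289 -0.3068] [ 0.5035 -0.185 ] 101.8 0.12442025558565618
```

View pics/crop2.png

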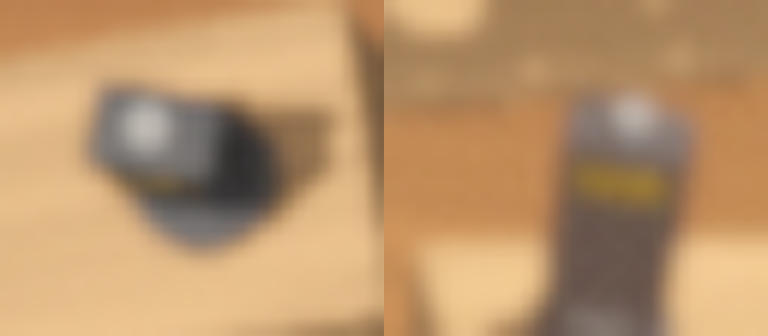

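The crop confirms it: the plug is in the stand's right-hand hole, with its handle's long side tilted about 10° (centre about (158,130) in the 12x crop). It lies parallel to the slot. The spindle yaw of about -9° comes from the bolts and the lever. Next I go to hover over the plug.

```bash
cat >> h.py <<'E'
from scipy.spatial.transform import Rotation as Ro
def need(p,yaw):
    "yaw: world angle (deg) of tool y, tool z down"
    s=robot.observe(); R=np.array(s["tool_rot"]); a=np.radians(yaw)
    y=np.array([np.cos(a),np.sin(a),0]);z=np.array([0,0,-1.]);x=np.cross(y,z)
    G=np.stack([x,y,z],1)
    print("t",round(s["t"],2),"pos",np.round(s["tool_pos"],4),"F",np.round(s["contact_force"],1),"w",round(s["gripper_width"]*87,1),"grip",round(s["grip_force"],1))
    print("shift mm",(1000*R.T@(np.array(p)-s["tool_pos"])).round(1),"turn deg",np.degrees(Ro.from_matrix(R.T@G).as_rotvec()).round(2))
E
python3 -c "
from h import *
need([.537,.240,.2],-9.5)"
```

```text
t 0.1 pos [0.2262 0.582  0.2215] F [ 0.5 -1.  -0. ] w 86.9 grip 0.0
shift mm [-413.6 -206.1   21.8] turn deg [-9.000e-02  6.000e-02  7.826e+01]
```

```bash
python3 -m creep '[-0.041,-0.0206,0.0,0,0,0,0.087, -0.041,-0.0206,0.0,0,0,0,0.087, -0.041,-0.0206,0.0,0,0,0,0.087, -0.041,-0.0206,0.0,0,0,0,0.087, -0.041,-0.0206,0.0,0,0,0,0.087, -0.041,-0.0206,0.0,0,0,0,0.087, -0.041,-0.0206,0.0,0,0,0,0.087, -0.041,-0.0206,0.0,0,0,0,0.087, -0.041,-0.0206,0.0,0,0,0,0.087, -0.044,-0.0206,0.0,0,0,0,0.087]'; python3 -m creep '[0,0,0.002,0,0,8,0.087, 0,0,0.002,0,0,8,0.087, 0,0,0.002,0,0,8,0.087, 0,0,0.002,0,0,8,0.087, 0,0,0.002,0,0,8,0.087, 0,0,0.002,0,0,8,0.087, 0,0,0.002,0,0,8,0.087, 0,0,0.002,0,0,8,0.087, 0,0,0.002,0,0,8,0.087, 0,0,0.002,0,0,6.3,0.087, 0,0,0,0,0,0,0.087]'
python3 - <<'E'
from h import *
need([.537,.240,.102],-9.5)
import pickle
f=grab("scene");pickle.dump(f,open("s1.pkl","wb"))
p=proj(f,[.537,.24,.121]).astype(int);print(p)
save(f,"hover.png",(p[0]-60,p[1]-60,p[0]+60,p[1]+30),5)
E
```

```text
t: 1.1
tool_pos: [0.5373, 0.2394, 0.2222]
tool_rot: [[-0.932, 0.362, -0.001], [0.362, 0.932, 0.0], [0.001, -0.0, -1.0]]
contact_force: [0.4, 0.9, -0.8]
gripper_width: 1.001
grip_force: 0.0
t: 2.2
tool_pos: [0.5362, 0.2407, 0.2016]
tool_rot: [[0.167, 0.986, -0.002], [0.986, -0.167, -0.0], [-0.001, -0.001, -1.0]]
contact_force: [0.5, 0.8, 0.4]
gripper_width: 0.998
grip_force: 0.0
t 2.2 pos [0.5362 0.2407 0.2016] F [0.5 0.8 0.4] w 86.9 grip 0.0
shift mm [-0.5  1.  99.6] turn deg [-0.08  0.04 -0.1 ]
[359 210]
```

View pics/hover.png

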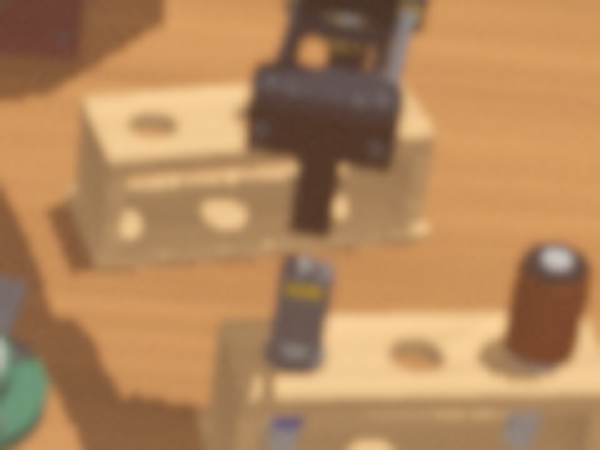

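The plug handle is at (303,305) in the crop and (300,300) was predicted, with the finger in line above it. I descend, grip and lift.

```bash
python3 -m creep '[0,0.001,0.02,0,0,0,0.087, 0,0,0.02,0,0,0,0.087, 0,0,0.02,0,0,0,0.087, 0,0,0.02,0,0,0,0.087, 0,0,0.019,0,0,0,0.087, 0,0,0,0,0,0,0.087, 0,0,0,0,0,0,0.0, 0,0,0,0,0,0,0.0, 0,0,0,0,0,0,0.0, 0,0,0,0,0,0,0.0, 0,0,0,0,0,0,0.0, 0,0,0,0,0,0,0.0]'; python3 -m creep '[0,0,0,0,0,0,0, 0,0,0,0,0,0,0, 0,0,0,0,0,0,0, 0,0,-0.005,0,0,0,0, 0,0,-0.005,0,0,0,0, 0,0,-0.01,0,0,0,0, 0,0,0,0,0,0,0]'
```

```text
t: 3.45
tool_pos: [0.5379, 0.2408, 0.1039]
tool_rot: [[0.166, 0.986, 0.0], [0.986, -0.166, 0.0], [0.0, 0.0, -1.0]]
contact_force: [-0.2, -0.4, 0.6]
gripper_width: 0.537
grip_force: 0.0
t: 4.15
tool_pos: [0.5388, 0.241, 0.1253]
tool_rot: [[0.166, 0.986, 0.003], [0.986, -0.166, 0.001], [0.001, 0.002, -1.0]]
contact_force: [0.8, 0.6, -4.7]
gripper_width: 0.23
grip_force: 30.0
```

```bash
python3 -m creep '[0,0,-0.025,0,0,0,0, 0,0,-0.025,0,0,0,0, 0,0,-0.025,0,0,0,0, 0,0,-0.025,0,0,0,0, 0,0,-0.025,0,0,0,0,  0,0,0,0,0,0,0]'; python3 -c "
from h import *
need([.5023,.039,.25],-9.2)"
```

```text
t: 4.75
tool_pos: [0.5401, 0.2414, 0.2532]
tool_rot: [[0.166, 0.986, 0.008], [0.986, -0.166, 0.002], [0.004, 0.007, -1.0]]
contact_force: [0.8, 0.9, -3.9]
gripper_width: 0.229
grip_force: 30.0
t 4.75 pos [0.5401 0.2414 0.2532] F [ 0.8  0.9 -3.9] w 19.9 grip 30.0
shift mm [-205.9   -3.7    2.5] turn deg [ 0.42 -0.21 -0.35]
```

```bash
python3 -m creep '[-0.025,-0.0005,0,0.42,-0.2,-0.35,0, -0.03,-0.0005,0,0,0,0,0, -0.03,-0.0005,0,0,0,0,0, -0.03,-0.0005,0,0,0,0,0, -0.03,-0.0005,0,0,0,0,0, -0.03,-0.0005,0,0,0,0,0, -0.02,-0.0005,0,0,0,0,0, -0.011,0,0,0,0,0,0, 0,0,0,0,0,0,0, 0,0,0,0,0,0,0]'; python3 - <<'E'
from h import *
need([.5023,.039,.25],-9.2)
o=[]
for n in("scene","top"):
    f=grab(n);p=proj(f,[.502,.039,.16]).astype(int);print(p, proj(f,[.5023,.039,.122]), [proj(f,np.array(robot.observe()["tool_pos"])+[0,0,.018-k]) for k in (.039,.107)])
    o.append(cv2.resize(np.ascontiguousarray(f["img"][p[1]-35:p[1]+45,p[0]-40:p[0]+40,::-1]),None,fx=5,fy=5,interpolation=cv2.INTER_CUBIC)); print(p-[40,35])
cv2.imwrite("pics/over.png",np.hstack(o))
E
```

```text
t: 5.75
tool_pos: [0.5012, 0.0385, 0.2486]
tool_rot: [[0.16, 0.987, -0.008], [0.987, -0.16, -0.001], [-0.003, -0.008, -1.0]]
contact_force: [0.5, -0.4, -4.7]
gripper_width: 0.226
grip_force: 30.0
t 5.75 pos [0.5012 0.0385 0.2486] F [ 0.5 -0.4 -4.7] w 19.6 grip 30.0
shift mm [ 0.7  1.  -1.4] turn deg [-0.45  0.16 -0.01]
[289 185] [289.25034466 196.89806025] [array([290.82953752, 165.62414101]), array([289.76954326, 185.87651007])]
[249 150]
[247 203] [248.8406215  206.18720717] [array([246.29304255, 199.85503921]), array([248.00389761, 204.27891161])]
[207 168]
```

View pics/over.png

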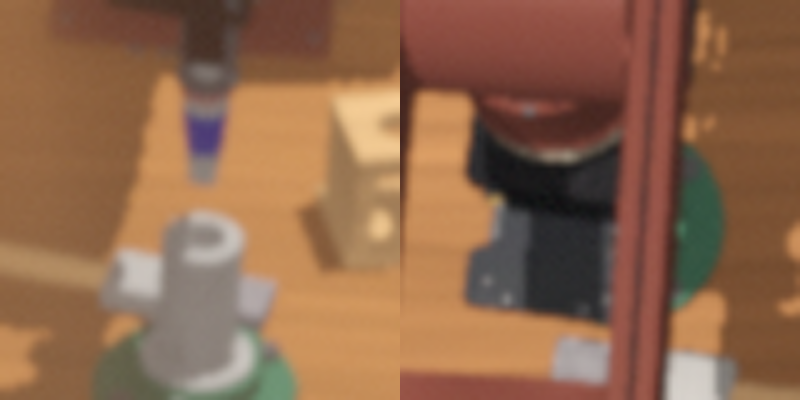

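```bash
python3 -m creep '[0.0018,0.0008,0,-0.4,0.16,0,0, 0,0,0.015,0,0,0,0, 0,0,0.015,0,0,0,0, 0,0,0.015,0,0,0,0, 0,0,0.01,0,0,0,0, 0,0,0.01,0,0,0,0, 0,0,0,0,0,0,0, 0,0,0,0,0,0,0]'; python3 -m creep '[0,0,0.004,0,0,0,0, 0,0,0.004,0,0,0,0, 0,0,0.004,0,0,0,0, 0,0,0.003,0,0,0,0, 0,0,0,0,0,0,0]'; python3 -c "
from h import *
need([.5023,.0402,.152],-9.2)"
```

```text
t: 6.65
tool_pos: [0.5024, 0.0395, 0.1841]
tool_rot: [[0.16, 0.987, -0.001], [0.987, -0.16, -0.001], [-0.001, -0.0, -1.0]]
contact_force: [-0.2, 0.6, -4.7]
gripper_width: 0.227
grip_force: 30.0
t: 7.15
tool_pos: [0.5018, 0.0396, 0.1685]
tool_rot: [[0.16, 0.987, -0.002], [0.987, -0.16, -0.001], [-0.001, -0.001, -1.0]]
contact_force: [1.1, -0.6, -4.9]
gripper_width: 0.226
grip_force: 30.0
t 7.15 pos [0.5018 0.0396 0.1685] F [ 1.1 -0.6 -4.9] w 19.6 grip 30.0
shift mm [ 0.7  0.4 16.5] turn deg [-0.08  0.05  0.01]
```

```bash
python3 -m creep '[0,0,0.003,0,0,0,0, 0,0,0.003,0,0,0,0, 0,0,0.002,0,0,0,0, 0,0,0,0,0,0,0]';python3 -m creep '[0,0,0.002,0,0,0,0, 0,0,0.002,0,0,0,0, 0,0,0.002,0,0,0,0, 0,0,0,0,0,0,0]'
```

```text
t: 7.55
tool_pos: [0.5021, 0.0396, 0.1607]
tool_rot: [[0.16, 0.987, -0.001], [0.987, -0.16, -0.0], [-0.001, -0.001, -1.0]]
contact_force: [-0.5, -0.2, -4.8]
gripper_width: 0.231
grip_force: 30.0
t: 7.95
tool_pos: [0.5024, 0.0399, 0.155]
tool_rot: [[0.16, 0.987, -0.0], [0.987, -0.16, 0.0], [-0.0, -0.0, -1.0]]
contact_force: [1.8, 2.2, -5.6]
gripper_width: 0.226
grip_force: 30.0
```

```bash
python3 -m creep '[0.0007,0.0003,0.001,0,0,0,0, 0,0,0.001,0,0,0,0, 0,0,0,0,0,0,0]';python3 -m creep '[0,0,0.001,0,0,0,0, 0,0,0,0,0,0,0]'
```

```text
t: 8.25
tool_pos: [0.5026, 0.0401, 0.153]
tool_rot: [[0.16, 0.987, -0.001], [0.987, -0.16, -0.001], [-0.001, -0.001, -1.0]]
contact_force: [0.6, 0.5, -4.6]
gripper_width: 0.225
grip_force: 30.0
t: 8.45
tool_pos: [0.5026, 0.0402, 0.1521]
tool_rot: [[0.16, 0.987, -0.001], [0.987, -0.16, -0.0], [-0.001, -0.0, -1.0]]
contact_force: [-0.4, 0.4, -5.2]
gripper_width: 0.229
grip_force: 30.0
```

```bash
python3 -m creep '[0,0,0.001,0,0,0,0, 0,0,0,0,0,0,0]';python3 -m creep '[0,0,0.0005,0,0,0,0, 0,0,0,0,0,0,0]'; python3 -m creep '[0,0,0.0005,0,0,0,0, 0,0,0,0,0,0,0]'|grep -A99 contact
```

```text
t: 8.65
tool_pos: [0.5026, 0.0402, 0.1513]
tool_rot: [[0.16, 0.987, -0.001], [0.987, -0.16, -0.0], [-0.001, -0.0, -1.0]]
contact_force: [-0.7, 1.7, -3.4]
gripper_width: 0.229
grip_force: 30.0
t: 8.85
tool_pos: [0.5027, 0.0402, 0.1511]
tool_rot: [[0.16, 0.987, -0.0], [0.987, -0.16, -0.001], [-0.001, -0.0, -1.0]]
contact_force: [-2.5, 1.3, 0.6]
gripper_width: 0.228
grip_force: 30.0
contact_force: [-4.1, 1.7, 4.6]
gripper_width: 0.227
grip_force: 30.0
```

```bash
python3 -m creep '[0.0001,-0.0005,0.0005,0,0,7,0, 0,0,0,0,0,-7,0, 0,0,0.0003,0,0,-7,0, 0,0,0,0,0,7,0]';python3 -m creep '[0,0,0.0004,0,0,7,0, 0,0,0,0,0,-7,0, 0,0,0.0004,0,0,-7,0, 0,0,0,0,0,7,0]'
```

```text
t: 9.45
tool_pos: [0.5026, 0.0403, 0.1498]
tool_rot: [[0.155, 0.988, 0.001], [0.988, -0.155, -0.001], [-0.001, 0.001, -1.0]]
contact_force: [-1.8, 2.0, 1.8]
gripper_width: 0.23
grip_force: 30.0
t: 9.85
tool_pos: [0.5026, 0.0403, 0.1493]
tool_rot: [[0.155, 0.988, 0.001], [0.988, -0.155, -0.001], [-0.001, 0.001, -1.0]]
contact_force: [-3.4, 0.9, 4.1]
gripper_width: 0.228
grip_force: 30.1
```

```bash
python3 -m creep '[0,-0.0003,0.0005,0,0,7,0, 0,0,0,0,0,-7,0, 0,0,0.0005,0,0,-7,0, 0,0,0,0,0,7,0]';python3 -m creep '[0,0,0.0003,0,0,7,0, 0,0,0,0,0,-7,0, 0,0,0.0003,0,0,-7,0, 0,0,0,0,0,7,0]'
```

```text
t: 10.25
tool_pos: [0.5026, 0.0403, 0.1489]
tool_rot: [[0.154, 0.988, 0.001], [0.988, -0.154, -0.001], [-0.001, 0.001, -1.0]]
contact_force: [-3.4, 0.3, 7.7]
gripper_width: 0.228
grip_force: 30.2
t: 10.65
tool_pos: [0.5027, 0.0403, 0.1486]
tool_rot: [[0.154, 0.988, 0.001], [0.988, -0.154, -0.001], [-0.001, 0.002, -1.0]]
contact_force: [-4.7, 1.5, 8.9]
gripper_width: 0.234
grip_force: 30.3
```

```bash
python3 -m creep '[0,-0.0006,0.0003,0,0,7,0, 0,0,0,0,0,-7,0, 0,0,0.0003,0,0,-7,0, 0,0,0,0,0,7,0]';python3 -m creep '[0,0,0.0002,0,0,7,0, 0,0,0,0,0,-7,0, 0,0,0.0001,0,0,-7,0, 0,0,0,0,0,7,0]'
```

```text
t: 11.05
tool_pos: [0.5026, 0.0402, 0.1484]
tool_rot: [[0.154, 0.988, 0.003], [0.988, -0.154, -0.001], [-0.001, 0.003, -1.0]]
contact_force: [-3.6, 2.0, 10.2]
gripper_width: 0.233
grip_force: 30.4
t: 11.45
tool_pos: [0.5027, 0.0402, 0.1483]
tool_rot: [[0.154, 0.988, 0.003], [0.988, -0.154, -0.001], [-0.001, 0.003, -1.0]]
contact_force: [-3.8, 1.2, 11.4]
gripper_width: 0.227
grip_force: 30.4
```

```bash
python3 -m creep '[0,-0.0002,0.0003,0,0,7.5,0, 0,0,0,0,0,-7.5,0, 0,0,0,0,0,-7.5,0, 0,0,0,0,0,7.5,0, 0,0,0,0,0,7.5,0, 0,0,0,0,0,-7.5,0, 0,0,0,0,0,-7.5,0, 0,0,0,0,0,7.5,0]';python3 -m creep '[0,0,0.0002,0,0,7.5,0, 0,0,0,0,0,-7.5,0, 0,0,0.0,0,0,-7.5,0, 0,0,0,0,0,7.5,0,0,0,0,0,0,7.5,0, 0,0,0,0,0,-7.5,0, 0,0,0,0,0,-7.5,0, 0,0,0,0,0,7.5,0]'
python3 - <<'E'
from h import *
f=grab("scene");save(f,"home.png",(264,160,314,210),10)
for z in(.122,.126): print((proj(f,[.5023+.02,.040,z])-[264,160])*10)
E
```

```text
t: 12.25
tool_pos: [0.5026, 0.0397, 0.148]
tool_rot: [[0.153, 0.988, 0.003], [0.988, -0.153, -0.002], [-0.002, 0.003, -1.0]]
contact_force: [-4.7, -0.4, 11.1]
gripper_width: 0.234
grip_force: 30.5
t: 13.05
tool_pos: [0.5026, 0.0401, 0.1478]
tool_rot: [[0.153, 0.988, 0.003], [0.988, -0.153, -0.002], [-0.001, 0.003, -1.0]]
contact_force: [-3.2, 1.0, 10.3]
gripper_width: 0.234
grip_force: 31.1
[250.17627254 409.63233129]
[250.77112167 398.27802505]
```

View pics/home.png

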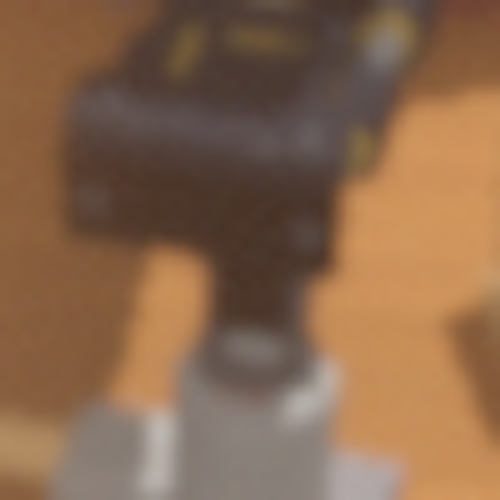

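```bash
python3 -m creep '[0,-0.0003,0.0003,0,0,8,0, 0,0,0,0,0,-8,0, 0,0,0.0001,0,0,-8,0, 0,0,0,0,0,8,0,0,0,0,0,0,8,0, 0,0,0,0,0,-8,0, 0,0,0,0,0,-8,0, 0,0,0,0,0,8,0,0,0,0,0,0,0,0]'
```

```text
t: 14.0
tool_pos: [0.5026, 0.0399, 0.1475]
tool_rot: [[0.164, 0.987, 0.004], [0.987, -0.164, -0.002], [-0.001, 0.004, -1.0]]
contact_force: [-2.7, -1.3, 9.5]
gripper_width: 0.23
grip_force: 30.3
```

```bash
python3 -m creep '[0,0,-0.001,0,0,0,0, 0,0,-0.0007,0,0,0,0, 0,0,0,0,0,0,0, 0,0,0,0,0,0,0.087, 0,0,0,0,0,0,0.087, 0,0,0,0,0,0,0.087, 0,0,0,0,0,0,0.087]'; python3 -m creep '[0,0,-0.02,0,0,0,0.087, 0,0,-0.02,0,0,0,0.087, 0,0,-0.025,0,0,0,0.087, 0,0,-0.025,0,0,0,0.087, 0,0,0,0,0,0,0.087]'
python3 - <<'E'
from h import *
import pickle
T=pickle.load(open("top.pkl","rb"));S=pickle.load(open("scene.pkl","rb"))
def blue(f,box):
    x0,y0,x1,y1=box;im=f["img"][y0:y1,x0:x1].astype(int)
    m=((im[...,2]>im[...,0]+60)&(im[...,2]>im[...,1]+30)).astype(np.uint8)
    q=np.argwhere(m)[:,::-1]+[x0,y0]; return q
q=blue(T,(330,175,395,230));r=cv2.minAreaRect(q.astype(np.float32));print(len(q),r)
P=np.array([at(T,*p,.030)[:2] for p in q]);c=P.mean(0);w,v=np.linalg.eigh(np.cov(P.T));d=v[:,1]*np.sign(v[1,1])
print("top c",c.round(4),"ang",np.degrees(np.arctan2(d[1],d[0])).round(1))
q=blue(S,(150,205,230,240));c2=q.mean(0);print(len(q),at(S,*c2,.025)[:2].round(4))
need([c[0],c[1],.2],11)
E
```

```text
t: 14.7
tool_pos: [0.5003, 0.0408, 0.1464]
tool_rot: [[0.159, 0.987, -0.002], [0.987, -0.159, -0.0], [-0.001, -0.002, -1.0]]
contact_force: [0.4, -0.0, 0.5]
gripper_width: 0.505
grip_force: 0.0
t: 15.2
tool_pos: [0.5029, 0.0406, 0.2408]
tool_rot: [[0.159, 0.987, 0.006], [0.987, -0.159, -0.001], [-0.0, 0.006, -1.0]]
contact_force: [0.4, -0.6, -0.0]
gripper_width: 0.949
grip_force: 0.0
191 ((370.8529357910156, 197.9117889404297), (8.48874568939209, 22.070741653442383), 75.96376037597656)
top c [ 0.5321 -0.3065] ang 103.6
101 [ 0.5256 -0.3122]
t 15.2 pos [0.5029 0.0406 0.2408] F [ 0.4 -0.6 -0. ] w 82.6 grip 0.0
shift mm [-338.    83.9   41.3] turn deg [  0.34   0.07 -20.17]
```

```bash
python3 -m creep '[-0.03,0.0075,0,0,0,0,0.087, -0.034,0.0085,0,0,0,0,0.087, -0.034,0.0085,0,0,0,0,0.087, -0.034,0.0085,0,0,0,0,0.087, -0.034,0.0085,0,0,0,0,0.087, -0.034,0.0085,0,0,0,0,0.087, -0.034,0.0085,0,0,0,0,0.087, -0.034,0.0085,0,0,0,0,0.087, -0.034,0.0085,0,0,0,0,0.087, -0.034,0.0085,0,0,0,0,0.087, -0.01,0,0.02,0,0,0,0.087]';python3 -m creep '[0,0,0.03,0,0,-8,0.087, 0,0,0.03,0,0,-8,0.087, 0,0,0.02,0,0,-6,0.087, 0,0,0,0,0,0,0.087]'; python3 -c "
from h import *
need([.5313,-.3148,.025],13)"
```

```text
t: 16.3
tool_pos: [0.5294, -0.3186, 0.2185]
tool_rot: [[0.162, 0.987, 0.003], [0.987, -0.162, -0.004], [-0.004, 0.004, -1.0]]
contact_force: [-0.6, -0.2, 0.3]
gripper_width: 1.0
grip_force: 0.0
t: 16.7
tool_pos: [0.5256, -0.3122, 0.1317]
tool_rot: [[-0.222, 0.975, -0.008], [0.975, 0.223, 0.005], [0.007, -0.006, -1.0]]
contact_force: [-0.8, 0.0, -0.6]
gripper_width: 0.997
grip_force: 0.0
t 16.7 pos [ 0.5256 -0.3122  0.1317] F [-0.8  0.  -0.6] w 86.7 grip 0.0
shift mm [ -4.5   5.7 106.7] turn deg [-0.36 -0.37 -0.14]
```

```bash
python3 -m creep '[-0.0045,0.0057,0.02,-0.36,-0.37,0,0.06, 0,0,0.03,0,0,0,0.06, 0,0,0.03,0,0,0,0.06, 0,0,0.025,0,0,0,0.06, 0,0,0.01,0,0,0,0.06, 0,0,0,0,0,0,0.06]'; python3 -c "
from h import *
need([.5313,-.3148,.006],13)"
```

```text
t: 17.3
tool_pos: [0.5349, -0.3174, 0.0211]
tool_rot: [[-0.22, 0.975, 0.005], [0.975, 0.22, -0.004], [-0.005, 0.004, -1.0]]
contact_force: [0.3, 0.4, -0.1]
gripper_width: 0.701
grip_force: 0.0
t 17.3 pos [ 0.5349 -0.3174  0.0211] F [ 0.3  0.4 -0.1] w 61.0 grip 0.0
shift mm [ 3.4 -3.  15. ] turn deg [ 0.23  0.28 -0.28]
```

```bash
python3 -m creep '[0.003,-0.003,0.008,0.1,0.1,0,0.06, 0,0,0.004,0,0,0,0.06, 0,0,0,0,0,0,0.06, 0,0,0,0,0,0,0.06]'; python3 -c "
from h import *
need([.5313,-.3148,.006],13)"
```

```text
t: 17.7
tool_pos: [0.5325, -0.3161, 0.0107]
tool_rot: [[-0.221, 0.975, 0.006], [0.975, 0.221, -0.005], [-0.006, 0.005, -1.0]]
contact_force: [0.3, 0.1, -0.4]
gripper_width: 0.685
grip_force: 0.0
t 17.7 pos [ 0.5325 -0.3161  0.0107] F [ 0.3  0.1 -0.4] w 59.6 grip 0.0
shift mm [ 1.6 -0.9  4.7] turn deg [ 0.26  0.34 -0.2 ]
```

```bash
python3 -m creep '[0.001,-0.0006,0.004,0.26,0.34,0,0.06, 0,0,0,0,0,0,0.06, 0,0,0,0,0,0,0, 0,0,0,0,0,0,0, 0,0,0,0,0,0,0, 0,0,0,0,0,0,0, 0,0,0,0,0,0,0, 0,0,0,0,0,0,0]'; python3 -c "
from h import *
need([.5313,-.3148,.006],13)"
```

```text
t: 18.5
tool_pos: [0.5314, -0.3151, 0.0061]
tool_rot: [[-0.222, 0.975, -0.001], [0.975, 0.222, 0.001], [0.001, -0.0, -1.0]]
contact_force: [0.8, -0.1, 0.4]
gripper_width: 0.272
grip_force: 29.9
t 18.5 pos [ 0.5314 -0.3151  0.0061] F [ 0.8 -0.1  0.4] w 23.6 grip 29.9
shift mm [ 0.3 -0.   0.1] turn deg [-0.03 -0.04 -0.2 ]
```

```bash
python3 -m creep '[0,0,-0.01,0,0,0,0, 0,0,-0.02,0,0,0,0, 0,0,-0.03,0,0,0,0, 0,0,0,0,0,0,0]'; python3 -c "
from h import *
need([.4739,-.136,.0486],-9.2)"
```

```text
t: 18.9
tool_pos: [0.5342, -0.3172, 0.0712]
tool_rot: [[-0.222, 0.975, 0.006], [0.975, 0.222, -0.005], [-0.006, 0.005, -1.0]]
contact_force: [1.3, -1.1, -0.4]
gripper_width: 0.274
grip_force: 29.9
t 18.9 pos [ 0.5342 -0.3172  0.0712] F [ 1.3 -1.1 -0.4] w 23.8 grip 29.9
shift mm [190.2 -18.8  21.5] turn deg [ 0.33  0.27 22.01]
```

```bash
python3 -m creep '[0,0,-0.01,0,0,7.4,0, 0,0,0,0,0,7.3,0, 0,0,0,0,0,7.3,0, 0,0,0,0,0,0,0, 0,0,0,0,0,0,0]'; python3 -c "
from h import *
need([.4739,-.136,.0486],-9.2)"
```

```text
t: 19.4
tool_pos: [0.531, -0.3148, 0.0754]
tool_rot: [[0.156, 0.988, -0.002], [0.988, -0.156, 0.001], [0.001, -0.002, -1.0]]
contact_force: [1.4, 0.2, -1.9]
gripper_width: 0.273
grip_force: 29.9
t 19.4 pos [ 0.531  -0.3148  0.0754] F [ 1.4  0.2 -1.9] w 23.8 grip 29.9
shift mm [167.7 -84.3  27.1] turn deg [-0.1  -0.05  0.2 ]
```

```bash
python3 -m creep '[0.02,-0.01,0,0,0,0.2,0, 0.03,-0.015,0,0,0,0,0, 0.03,-0.015,0,0,0,0,0, 0.03,-0.015,0,0,0,0,0, 0.03,-0.015,0,0,0,0,0, 0.018,-0.0143,0,0,0,0,0, 0.01,0,0.01,0,0,0,0, 0,0,0.01,0,0,0,0, 0,0,0.007,0,0,0,0, 0,0,0,0,0,0,0, 0,0,0,0,0,0,0]'; python3 - <<'E'
from h import *
need([.4739,-.136,.0486],-9.2)
o=[]
s=np.array(robot.observe()["tool_pos"]);d=np.array([.16,.987,0])
for n,w in(("scene",75),("top",45)):
    f=grab(n);p=proj(f,[.49,-.03,.06]).astype(int);print(n,p-[w,w*2//3],proj(f,s+.1335*d-[0,0,.003]),proj(f,[.5024,.0402,.122]))
    k=400//(2*w);k=5 if w==45 else 400/150
    o.append(cv2.resize(np.ascontiguousarray(f["img"][p[1]-w*2//3:p[1]+w*2//3,p[0]-w:p[0]+w,::-1]),(400,266),interpolation=cv2.INTER_CUBIC))
cv2.imwrite("pics/pre.png",cv2.resize(np.hstack(o),(800,266)))
E
```

```text
t: 20.5
tool_pos: [0.4756, -0.1364, 0.0487]
tool_rot: [[0.164, 0.986, -0.002], [0.986, -0.164, 0.001], [0.001, -0.002, -1.0]]
contact_force: [0.5, 0.0, -1.1]
gripper_width: 0.271
grip_force: 29.9
t 20.5 pos [ 0.4756 -0.1364  0.0487] F [ 0.5  0.  -1.1] w 23.6 grip 29.9
shift mm [ 0.1 -1.7  0.1] turn deg [-0.1  -0.03 -0.24]
scene [190 159] [273.73533553 215.48187278] [289.6620807  196.95235647]
top [229 183] [265.86556916 211.93869181] [248.39572901 206.16204338]
```

View pics/pre.png

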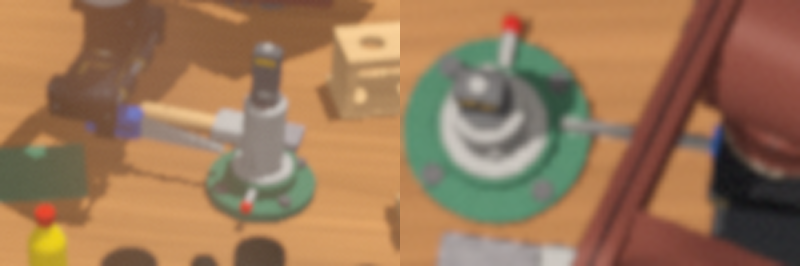

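The scene crop shows the drift tip at (222,150), level and just short of the nose, and it matches the prediction. The plug is standing by itself at (265,75). I insert the drift.

```bash
python3 -m creep '[0.005,-0.0015,0,0,0,0,0, 0.008,0,0,0,0,0,0, 0.008,0,0,0,0,0,0, 0.006,0,0,0,0,0,0, 0,0,0,0,0,0,0]'; python3 -m creep '[0.008,0,0,0,0,0,0, 0.007,0,0,0,0,0,0, 0,0,0,0,0,0,0]'; python3 -c "
from h import *
need([.5024,.0402,.0486],-9.2)
print(robot.observe()['moment'])"
```

```text
t: 21.1
tool_pos: [0.4786, -0.1076, 0.0493]
tool_rot: [[0.162, 0.987, -0.001], [0.987, -0.162, 0.001], [0.001, -0.001, -1.0]]
contact_force: [0.9, -0.2, -1.0]
gripper_width: 0.274
grip_force: 29.9
t: 21.4
tool_pos: [0.481, -0.093, 0.0492]
tool_rot: [[0.162, 0.987, -0.001], [0.987, -0.162, 0.001], [0.001, -0.001, -1.0]]
contact_force: [-0.2, 0.3, -2.8]
gripper_width: 0.271
grip_force: 29.9
t 21.4 pos [ 0.481  -0.093   0.0492] F [-0.2  0.3 -2.8] w 23.6 grip 29.9
shift mm [134.9  -0.5   0.7] turn deg [-0.06 -0.04 -0.15]
[-0.16902008  0.10531939  0.03743049]
```

```bash
python3 -m creep '[0.006,-0.0005,0.0005,0,0,0,0, 0.006,0,0.0005,0,0,0,0, 0.005,0,0,0,0,0,0, 0,0,0,0,0,0,0]'|sed -n '2p;4p'; python3 -m creep '[0,0,0.0005,0,0,0,0, 0,0,0,0,0,0,0]'|sed -n '2p;4p';python3 -m creep '[0,0,0.0005,0,0,0,0, 0,0,0,0,0,0,0]'|sed -n '2p;4p'
```

```text
tool_pos: [0.4832, -0.0764, 0.0481]
contact_force: [0.0, -0.3, -1.6]
tool_pos: [0.4832, -0.0772, 0.0477]
contact_force: [-0.5, -0.4, -2.0]
tool_pos: [0.4832, -0.0772, 0.0472]
contact_force: [-0.4, 0.4, -0.9]
```

```bash
python3 -m creep '[0.004,0,0,0,0,0,0, 0.004,0,0,0,0,0,0, 0,0,0,0,0,0,0]'|sed -n '2,4p'; python3 -m creep '[0.003,0,0,0,0,0,0, 0.003,0,0,0,0,0,0, 0,0,0,0,0,0,0]'|sed -n '2,4p';python3 -m creep '[0.002,0,0,0,0,0,0, 0.002,0,0,0,0,0,0, 0,0,0,0,0,0,0]'|sed -n '2,4p'
```

```text
tool_pos: [0.4846, -0.0687, 0.0472]
tool_rot: [[0.163, 0.987, -0.001], [0.987, -0.163, 0.001], [0.001, -0.001, -1.0]]
contact_force: [0.6, 0.8, -2.7]
tool_pos: [0.4853, -0.0655, 0.0473]
tool_rot: [[0.162, 0.987, -0.001], [0.987, -0.162, -0.004], [-0.004, -0.001, -1.0]]
contact_force: [-2.1, -11.1, -4.5]
tool_pos: [0.486, -0.064, 0.0475]
tool_rot: [[0.162, 0.987, -0.001], [0.987, -0.162, -0.008], [-0.008, 0.0, -1.0]]
contact_force: [-2.4, -21.3, -4.8]
```

```bash
python3 -m creep '[0.001,0,0,0,0,0,0, 0.001,0,0,0,0,0,0, 0,0,0,0,0,0,0]'|sed -n '2,5p'; python3 -m creep '[0.001,0,0,0,0,0,0, 0.001,0,0,0,0,0,0, 0,0,0,0,0,0,0]'|sed -n '2,5p'
```

```text
tool_pos: [0.4863, -0.0635, 0.0476]
tool_rot: [[0.162, 0.987, -0.001], [0.987, -0.162, -0.01], [-0.01, 0.0, -1.0]]
contact_force: [-5.2, -27.0, -2.6]
gripper_width: 0.272
tool_pos: [0.4866, -0.0624, 0.0476]
tool_rot: [[0.162, 0.987, -0.001], [0.987, -0.162, -0.012], [-0.012, 0.001, -1.0]]
contact_force: [-5.5, -30.7, -3.8]
gripper_width: 0.272
```

```bash
python3 -m creep '[0.001,0,0,0,0.3,0,0, 0.001,0,0,0,0.3,0,0, 0,0,0,0,0,0,0]'|sed -n '2,5p'; python3 -m creep '[0.001,0,0,0,0,0,0, 0.001,0,0,0,0,0,0, 0,0,0,0,0,0,0]'|sed -n '2,5p'
```

```text
tool_pos: [0.4867, -0.0614, 0.0474]
tool_rot: [[0.162, 0.987, 0.0], [0.987, -0.162, -0.003], [-0.003, 0.001, -1.0]]
contact_force: [-4.9, -33.7, -6.2]
gripper_width: 0.273
tool_pos: [0.487, -0.06, 0.0475]
tool_rot: [[0.162, 0.987, -0.0], [0.987, -0.162, -0.004], [-0.004, 0.001, -1.0]]
contact_force: [-4.8, -36.9, -5.6]
gripper_width: 0.272
```

```bash
python3 - <<'E'
from h import *
s=np.array(robot.observe()["tool_pos"]);d=np.array([.16,.987,0])
f=grab("scene");save(f,"drive.png",(240,165,310,225),11)
P=lambda X:((proj(f,X)-[240,165])*11).round()
print("handle front",P(s+.0385*d+[0,0,.013]),"back",P(s-.0265*d+[0,0,.013]),"tip",P(s+.1335*d-[0,0,.003]),"mouth",P([.5024,.0402,.122]))
E
```

```text
handle front [310. 498.] back [ 81. 455.] tip [649. 609.] mouth [546. 351.]
```

View pics/drive.png

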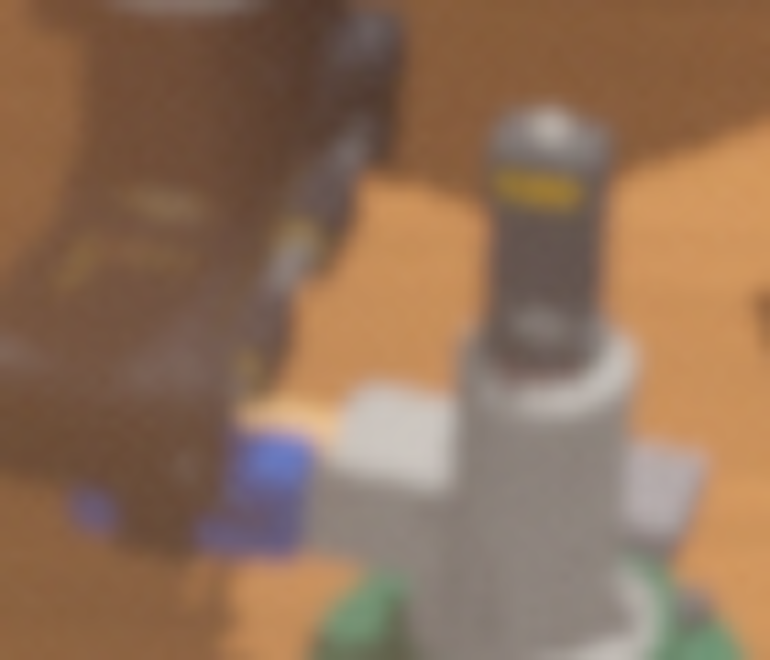

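The plug is still seated and the blue handle's front is at (312,490), as predicted, so there is no slip in the grip. I keep driving.

```bash
python3 -m creep '[0.001,0,0.0003,0,0,0,0, 0.001,0,0,0,0,0,0, 0,0,0,0,0,0,0]'|sed -n '2,5p'; python3 -m creep '[0.001,0,0,0,0.2,0,0, 0.001,0,0,0,0,0,0, 0,0,0,0,0,0,0]'|sed -n '2,5p'
```

```text
tool_pos: [0.4874, -0.0578, 0.0473]
tool_rot: [[0.162, 0.987, 0.0], [0.987, -0.162, -0.003], [-0.003, 0.001, -1.0]]
contact_force: [-6.1, -34.0, -4.3]
gripper_width: 0.275
tool_pos: [0.4879, -0.0504, 0.0469]
tool_rot: [[0.164, 0.986, 0.001], [0.986, -0.164, 0.01], [0.01, -0.0, -1.0]]
contact_force: [-0.4, -7.7, -3.5]
gripper_width: 0.273
```

```bash
python3 -m creep '[0.003,0,0,0,-0.4,0,0, 0.003,0,0,0,0,0,0, 0,0,0,0,0,0,0]'|sed -n '2,5p'; python3 -m creep '[0.003,0,0,0,0,0,0, 0.003,0,0,0,0,0,0, 0.002,0,0,0,0,0,0, 0,0,0,0,0,0,0]'|sed -n '2,5p'; python3 -c "
from h import *
need([.5024,.0402,.0471],-9.2)"
```

```text
tool_pos: [0.489, -0.0421, 0.047]
tool_rot: [[0.163, 0.987, 0.0], [0.987, -0.163, 0.006], [0.006, -0.001, -1.0]]
contact_force: [0.7, -3.8, -2.7]
gripper_width: 0.275
tool_pos: [0.4902, -0.0339, 0.047]
tool_rot: [[0.163, 0.987, -0.0], [0.987, -0.163, 0.007], [0.007, -0.001, -1.0]]
contact_force: [-0.6, -5.0, -2.7]
gripper_width: 0.27
t 25.65 pos [ 0.4902 -0.0339  0.047 ] F [-0.6 -5.  -2.7] w 23.5 grip 30.0
shift mm [75.  -0.   0.4] turn deg [-0.06 -0.39 -0.17]
```

```bash
python3 -m creep '[0.0015,0,0,0,-0.3,0,0, 0,0,0,0,0,0,0, 0,0,0,0,0,0,0]'|sed -n '2,4p'
python3 - <<'E'
from h import *
a=cv2.resize(cv2.imread("pics/drive.png"),(70,60),interpolation=cv2.INTER_AREA)
f=grab("scene");b=np.ascontiguousarray(f["img"][165:225,240:310,::-1])
def cen(im):
    i=im.astype(float);w=np.clip(np.minimum(i[...,2],i[...,1])-i[...,0]-50,0,None);w[:, :40]=0;w[:, 58:]=0;w[30:]=0
    return (w*np.arange(60)[:,None]).sum()/w.sum(),(w*np.arange(70)).sum()/w.sum(),w.sum()
print(cen(a),cen(b))
E
```

```text
tool_pos: [0.4906, -0.0321, 0.0471]
tool_rot: [[0.163, 0.987, -0.0], [0.987, -0.163, 0.002], [0.002, -0.001, -1.0]]
contact_force: [0.5, -3.1, -2.6]
(np.float64(20.608187134502923), np.float64(47.70175438596491), np.float64(171.0)) (np.float64(18.97345132743363), np.float64(53.07079646017699), np.float64(113.0))
```

```bash
python3 -m creep '[-0.006,0,-0.0005,0,0,0,0, -0.008,0,0,0,0,0,0, -0.008,0,0,0,0,0,0, -0.008,0,0,0,0,0,0, -0.008,0,0,0,0,0,0, -0.008,0,0,0,0,0,0, 0,0,0,0,0,0,0]'|sed -n '2,4p'; python3 -m creep '[-0.01,0,0,0,0,0,0, -0.01,0,0,0,0,0,0, -0.01,0,0,0,0,0,0, -0.01,0,0,0,0,0,0, -0.01,0,0,0,0,0,0, -0.01,0,0,0,0,0,0, -0.01,0,-0.01,0,0,0,0, 0,0,-0.01,0,0,0,0, 0,0,0,0,0,0,0]';python3 -c "
from h import *
need([.523,-.268,.075],13)"
```

```text
tool_pos: [0.4832, -0.0787, 0.0478]
tool_rot: [[0.165, 0.986, 0.0], [0.986, -0.165, 0.002], [0.002, -0.0, -1.0]]
contact_force: [-0.4, 0.6, -1.4]
t: 27.6
tool_pos: [0.4733, -0.1477, 0.0697]
tool_rot: [[0.164, 0.986, 0.003], [0.986, -0.164, 0.001], [0.001, 0.003, -1.0]]
contact_force: [0.7, -0.7, -2.4]
gripper_width: 0.272
grip_force: 30.0
t 27.6 pos [ 0.4733 -0.1477  0.0697] F [ 0.7 -0.7 -2.4] w 23.6 grip 30.0
shift mm [-110.5   68.8   -5.2] turn deg [  0.18  -0.04 -22.44]
```

```bash
python3 -m creep '[-0.026,0.014,0,0,0,0,0, -0.026,0.0145,0,0,0,0,0, -0.026,0.014,0,0,0,0,0, -0.026,0.014,0,0,0,0,0, -0.026,0.014,0,0,0,0,0, -0.025,0.014,0,0,0,0,0, 0,0,0,0,0,-7.5,0, 0,0,0,0,0,-7.5,0, 0,0,0,0,0,-7.4,0, 0,0,0,0,0,0,0, 0,0,0,0,0,0,0]'>/dev/null;python3 -c "
from h import *
need([.5313,-.3148,.0061],13)"
```

```text
t 28.7 pos [ 0.5301 -0.313   0.0671] F [ 0.7  0.4 -1.6] w 23.8 grip 30.0
shift mm [-2.2  0.8 61. ] turn deg [ 0.02 -0.13 -0.16]
```

```bash
python3 -m creep '[-0.002,0.001,0.015,0,-0.1,0,0, 0,0,0.015,0,0,0,0, 0,0,0.015,0,0,0,0, 0,0,0.008,0,0,0,0, 0,0,0,0,0,0,0, 0,0,0,0,0,0,0]'>/dev/null;python3 -c "
from h import *
need([.5313,-.3148,.0061],13)"
```

```text
t 29.3 pos [ 0.5311 -0.3149  0.0135] F [ 0.6 -0.5 -0.9] w 23.6 grip 30.0
shift mm [0.1 0.3 7.4] turn deg [-0.02 -0.07 -0.01]
```

```bash
python3 -m creep '[0,0,0.004,0,0,0,0, 0,0,0.002,0,0,0,0, 0,0,0.001,0,0,0,0, 0,0,0,0,0,0,0, 0,0,0,0,0,0,0]'
```

```text
t: 29.8
tool_pos: [0.5313, -0.3151, 0.0072]
tool_rot: [[-0.225, 0.974, 0.0], [0.974, 0.225, 0.0], [0.0, 0.0, -1.0]]
contact_force: [0.3, -0.4, -1.0]
gripper_width: 0.269
grip_force: 30.0
```

```bash
python3 -m creep '[0,0,0.0012,0,0,0,0, 0,0,0,0,0,0,0, 0,0,0,0,0,0,0]'|sed -n '2,4p'; python3 -m creep '[0,0,0,0,0,0,0.05, 0,0,0,0,0,0,0.05, 0,0,0,0,0,0,0.05, 0,0,0,0,0,0,0.05, 0,0,-0.01,0,0,0,0.05, 0,0,-0.03,0,0,0,0.05, 0,0,-0.04,0,0,0,0.087, 0,0,-0.04,0,0,0,0.087, 0,0,-0.04,0,0,0,0.087, 0,0,-0.04,0,0,0,0.087, 0,0,-0.03,0,0,0,0.087]';python3 -c "
from h import *
need([.5026,.0402,.24],-9.4)"
```

```text
tool_pos: [0.5315, -0.3153, 0.0061]
tool_rot: [[-0.225, 0.974, 0.001], [0.974, 0.225, 0.0], [0.0, 0.001, -1.0]]
contact_force: [-0.7, -0.4, 0.4]
t: 31.2
tool_pos: [0.5318, -0.3156, 0.24]
tool_rot: [[-0.225, 0.974, 0.003], [0.974, 0.225, -0.002], [-0.002, 0.003, -1.0]]
contact_force: [-0.4, 0.0, 0.9]
gripper_width: 0.937
grip_force: 0.0
t 31.2 pos [ 0.5318 -0.3156  0.24  ] F [-0.4  0.   0.9] w 81.6 grip 0.0
shift mm [353.2  51.6  -0.7] turn deg [ 0.17  0.11 22.41]
```

```bash
python3 -m creep '[0.035,0.005,0,0,0,0,0.087, 0.04,0.006,0,0,0,0,0.087, 0.04,0.006,0,0,0,0,0.087, 0.04,0.006,0,0,0,0,0.087, 0.04,0.006,0,0,0,0,0.087, 0.04,0.006,0,0,0,0,0.087, 0.04,0.006,0,0,0,0,0.087, 0.04,0.006,0,0,0,0,0.087, 0.038,0.0046,0,0,0,0,0.087]'>/dev/null; python3 -m creep '[0,0,0,0,0,7.5,0.087, 0,0,0,0,0,7.5,0.087, 0,0,0,0,0,7.4,0.087, 0,0,0,0,0,0,0.087, 0,0,0,0,0,0,0.087]'>/dev/null;python3 - <<'E'
from h import *
need([.5026,.0402,.150],-9.4)
f=grab("top")
x0,y0=310,170;im=f["img"][y0:y0+65,x0:x0+85].astype(int)
q=np.argwhere((im[...,2]>im[...,0]+60)&(im[...,2]>im[...,1]+30))[:,::-1]+[x0,y0]
P=np.array([at(f,*p,.030)[:2] for p in q]);w,v=np.linalg.eigh(np.cov(P.T));print("drift",len(q),P.mean(0).round(4),v[:,1].round(3))
E
```

```text
t 32.6 pos [0.5021 0.0404 0.2366] F [0.1 0.3 0.9] w 86.8 grip 0.0
shift mm [-0.1  0.5 86.6] turn deg [ 0.04 -0.04  0.2 ]
drift 190 [ 0.5303 -0.3071] [-0.227  0.974]
```

```bash
python3 -m creep '[0,0.0005,0.02,0,0,0,0.087, 0,0,0.02,0,0,0,0.087, 0,0,0.02,0,0,0,0.087, 0,0,0.02,0,0,0,0.087, 0,0,0.0065,0,0,0,0.087, 0,0,0,0,0,0,0.05, 0,0,0,0,0,0,0, 0,0,0,0,0,0,0, 0,0,0,0,0,0,0, 0,0,0,0,0,0,0, 0,0,0,0,0,0,0, 0,0,0,0,0,0,0]'; python3 -m creep '[0,0,0,0,0,0,0, 0,0,0,0,0,0,0]'
```

```text
t: 33.85
tool_pos: [0.5026, 0.0404, 0.1496]
tool_rot: [[0.163, 0.987, 0.0], [0.987, -0.163, 0.001], [0.001, 0.0, -1.0]]
contact_force: [-0.0, -0.2, -0.3]
gripper_width: 0.447
grip_force: 0.0
t: 34.05
tool_pos: [0.5025, 0.0404, 0.1495]
tool_rot: [[0.163, 0.987, -0.0], [0.987, -0.163, 0.001], [0.001, -0.0, -1.0]]
contact_force: [0.3, -0.2, -0.3]
gripper_width: 0.261
grip_force: 0.0
```

```bash
python3 -m creep '[0,0,0,0,0,0,0, 0,0,0,0,0,0,0, 0,0,0,0,0,0,0]'|sed -n '2,6p'; python3 -m creep '[0,0,-0.001,0,0,0,0, 0,0,-0.002,0,0,0,0, 0,0,-0.002,0,0,0,0,0,0,0,0,0,0,0]'|sed -n '2,6p'
```

```text
tool_pos: [0.5026, 0.0404, 0.1494]
tool_rot: [[0.163, 0.987, 0.0], [0.987, -0.163, 0.001], [0.001, 0.0, -1.0]]
contact_force: [1.7, -0.4, -1.8]
gripper_width: 0.231
grip_force: 29.9
tool_pos: [0.5022, 0.0404, 0.1545]
tool_rot: [[0.163, 0.987, -0.001], [0.987, -0.163, 0.001], [0.0, -0.001, -1.0]]
contact_force: [0.6, 0.9, -3.7]
gripper_width: 0.23
grip_force: 29.9
```

```bash
python3 -m creep '[0,0,-0.015,0,0,0,0, 0,0,-0.02,0,0,0,0, 0,0,-0.02,0,0,0,0, 0,0,-0.02,0,0,0,0, 0,0,-0.02,0,0,0,0, 0,0,0,0,0,0,0]'|sed -n '2,6p';python3 -c "
from h import *
need([.538,.2407,.249],-9.5)"
```

```text
tool_pos: [0.5039, 0.0403, 0.2533]
tool_rot: [[0.163, 0.987, 0.005], [0.987, -0.163, 0.0], [0.001, 0.005, -1.0]]
contact_force: [0.3, 0.7, -4.2]
gripper_width: 0.225
grip_force: 29.9
t 35.35 pos [0.5039 0.0403 0.2533] F [ 0.3  0.7 -4.2] w 19.6 grip 29.9
shift mm [203.3   0.9   4.5] turn deg [ 0.28 -0.06  0.11]
```

```bash
python3 -m creep '[0.023,0.0005,0,0,0,0.1,0, 0.03,0.0005,0,0,0,0,0, 0.03,0,0,0,0,0,0, 0.03,0,0,0,0,0,0, 0.03,0,0,0,0,0,0, 0.03,0,0,0,0,0,0, 0.02,0,0,0,0,0,0, 0.0103,0,0,0,0,0,0, 0,0,0,0,0,0,0, 0,0,0,0,0,0,0, 0,0,0,0,0,0,0]'>/dev/null;python3 - <<'E'
from h import *
need([.538,.2407,.16],-9.5)
s=np.array(robot.observe()["tool_pos"])
f=grab("scene");p=proj(f,[.538,.24,.15]).astype(int);x0,y0=p[0]-40,p[1]-30
save(f,"stand.png",(x0,y0,x0+80,y0+60),10)
P=lambda X:((proj(f,X)-[x0,y0])*10).round()
print("tang",P(s+[0,0,.018-.107]),"hole",P([.538,.2407,.082]))
E
```

```text
t 36.45 pos [0.5369 0.2395 0.2494] F [-0.   0.  -5.2] w 20.0 grip 29.9
shift mm [ 1.4  0.9 89.4] turn deg [-0.04  0.01 -0.06]
tang [411. 268.] hole [382. 494.]
```

View pics/stand.png

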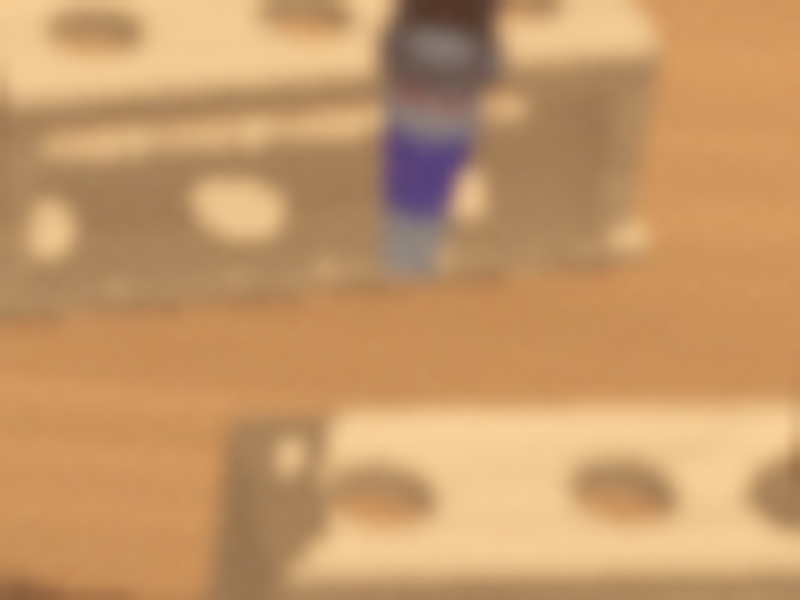

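The empty end hole is at (382,494), as predicted, and the plug hangs true above it. I lower it.

```bash
python3 -m creep '[0.0013,0.0008,0.02,0,0,0,0, 0,0,0.025,0,0,0,0, 0,0,0.02,0,0,0,0, 0,0,0.01,0,0,0,0, 0,0,0,0,0,0,0]'|sed -n '2,4p';python3 -m creep '[0,0,0.02,0,0,0,0, 0,0,0.02,0,0,0,0, 0,0,0.015,0,0,0,0, 0,0,0.008,0,0,0,0, 0,0,0,0,0,0,0]'|sed -n '2,4p'
```

```text
tool_pos: [0.537, 0.2409, 0.1729]
tool_rot: [[0.166, 0.986, -0.003], [0.986, -0.166, -0.0], [-0.001, -0.003, -1.0]]
contact_force: [-0.4, -0.4, -4.9]
tool_pos: [0.5375, 0.2416, 0.1108]
tool_rot: [[0.165, 0.986, -0.002], [0.986, -0.165, 0.0], [-0.0, -0.002, -1.0]]
contact_force: [-0.4, -0.6, -4.6]
```

```bash
python3 -c "
from h import *
need([.538,.2407,.102],-9.5)"
```

```text
t 37.5 pos [0.5375 0.2416 0.1108] F [-0.4 -0.6 -4.6] w 20.0 grip 29.9
shift mm [-0.8  0.7  8.8] turn deg [-0.1   0.01 -0.  ]
```

```bash
python3 -m creep '[-0.0008,0.0005,0.004,0,0,0,0, 0,0,0.002,0,0,0,0, 0,0,0,0,0,0,0]'|sed -n '2,4p';python3 -m creep '[0,0,0.001,0,0,0,0, 0,0,0.0005,0,0,0,0, 0,0,0,0,0,0,0]'|sed -n '2,4p';python3 -m creep '[0,0,0.0005,0,0,0,0, 0,0,0.0005,0,0,0,0, 0,0,0,0,0,0,0]'|sed -n '2,4p'
```

```text
tool_pos: [0.5387, 0.241, 0.106]
tool_rot: [[0.165, 0.986, 0.001], [0.986, -0.165, 0.001], [0.001, 0.0, -1.0]]
contact_force: [0.7, -0.0, -4.8]
tool_pos: [0.5384, 0.241, 0.1042]
tool_rot: [[0.165, 0.986, 0.0], [0.986, -0.165, 0.001], [0.001, -0.0, -1.0]]
contact_force: [0.3, -0.4, -5.1]
tool_pos: [0.5383, 0.241, 0.103]
tool_rot: [[0.165, 0.986, -0.0], [0.986, -0.165, 0.001], [0.001, -0.0, -1.0]]
contact_force: [0.1, -0.8, -4.9]
```

```bash
python3 -m creep '[0,0,0.0005,0,0,0,0, 0,0,0.0005,0,0,0,0, 0,0,0,0,0,0,0]'|sed -n '2,4p';python3 -m creep '[0,0,0.0003,0,0,0,0, 0,0,0.0003,0,0,0,0, 0,0,0,0,0,0,0]'|sed -n '2,4p'
```

```text
tool_pos: [0.5384, 0.241, 0.1024]
tool_rot: [[0.165, 0.986, 0.0], [0.986, -0.165, 0.001], [0.001, -0.0, -1.0]]
contact_force: [-1.1, 0.5, -2.0]
tool_pos: [0.5385, 0.2411, 0.1024]
tool_rot: [[0.165, 0.986, 0.0], [0.986, -0.165, 0.001], [0.001, 0.0, -1.0]]
contact_force: [-4.8, -0.8, 5.5]
```

It is seated on its collar. I release and back off.

```bash
python3 -m creep '[0,0,-0.0006,0,0,0,0, 0,0,0,0,0,0,0.087, 0,0,0,0,0,0,0.087, 0,0,0,0,0,0,0.087, 0,0,0,0,0,0,0.087, 0,0,-0.015,0,0,0,0.087, 0,0,-0.03,0,0,0,0.087, 0,0,-0.03,0,0,0,0.087, 0,0,-0.03,0,0,0,0.087, 0,0,0,0,0,0,0.087, 0,0,0,0,0,0,0.087]'|sed -n '1,6p'; python3 - <<'E'
from h import *
a=cv2.imread("pics/crop2.png")[:,384:];f=grab("scene");b=np.ascontiguousarray(f["img"][193:221,340:372,::-1])
a=cv2.resize(a,(32,28),interpolation=cv2.INTER_AREA)
print(cv2.phaseCorrelate(a[...,1].astype(np.float32),b[...,1].astype(np.float32)))
def cen(im):
    i=im.astype(float);w=np.clip(np.minimum(i[...,2],i[...,1])-i[...,0]-50,0,None);w[:12]=0;w[19:]=0;w[:,:14]=0;w[:,25:]=0
    return (w*np.arange(28)[:,None]).sum()/w.sum(),(w*np.arange(32)).sum()/w.sum()
print(cen(a),cen(b))
cv2.imwrite("pics/final.png",cv2.resize(b,None,fx=15,fy=15,interpolation=cv2.INTER_CUBIC))
E
```

```text
t: 40.1
tool_pos: [0.5392, 0.2412, 0.209]
tool_rot: [[0.165, 0.986, 0.003], [0.986, -0.165, 0.001], [0.002, 0.003, -1.0]]
contact_force: [-0.3, -0.3, -0.4]
gripper_width: 0.98
grip_force: 0.0
((0.07918629432337454, -0.4089421538711644), 0.8170722335577011)
(np.float64(14.959183673469388), np.float64(19.612244897959183)) (np.float64(15.044776119402986), np.float64(19.313432835820894))
```

The yellow band is within 0.3 px of where it started, so the plug stands upright in its hole. The drift is back on the mat. I hand in.

```bash
python3 -c "
from h import *
print(order.job_done())"
```

```text
the job is handed in; nothing more can be done
None
```

I handed the job in at about 40 s. The plug was wrung home with about 16 N or less on the nose at each reading and held by itself. The drift freed it (peak push about 37 N, above the quoted 10–25 N) and was drawn out again. The plug is back upright in the stand, the drift is flat on the mat, and I saw no contact with anything else on the bench.

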